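Fit the stirrer to the bench mixer and hold it home

ROBOT

A 6-joint arm with a two-finger parallel gripper is mounted at the origin on the work surface; the furniture and walls round the work are solid. World frame = base frame: x ahead of the robot, y to its left, z up, the work surface at z = 0. Lengths are in m, angles in rad, forces in N, time in s.
With the tool pointing down it reaches from about 0.275 to 0.75 m from the base axis. Payload 10.2 kg.
Tool frame: the origin (TCP) lies on the mounting face of the last link; the fingertips stand 166 mm ahead of it and the grasp point (between the pads) lies 147 mm ahead of it (ctrl.grip_point_offset is the distance from the TCP to the grasp point, in m); z points along the fingers, y is the line along which they close (so a half turn about z gives the same grasp; the last joint's range is limited). The gripper opens to 88 mm and grips with 3 to 60 N. Pads are 18 mm wide; open, the fingers measure 123 mm over their backs; the gripper's body (75 mm by 187 mm) begins 45 mm behind the grasp point.
Start: joints at [-1.547, 0.313, 1.498, -0, 1.331, -0.223], TCP at [0.128, -0.509, 0.405] pointing down, gripper open.
Joint ranges: [-2.94, 2.94], [-0.97, 2.17], [0.19, 2.56], [-1.23, 4.37], [0.02, 3.11], [-2.88, 2.88]. Speed limits (rad/s): [2.39, 2.39, 3.01, 3.14, 3.14, 3.14].

INTERFACE

Orientations are given as [roll, pitch, yaw] about the fixed x, y, z axes, in that order (R = Rz(yaw) Ry(pitch) Rx(roll)).
In Python, from cell import ctrl, eyes, close_job gives the robot as it stands.
- The arm moves only by the shell command python3 -m pendant 'ROWS' [FORCE]. ROWS is JSON, a list that holds one entry, the list of rows, each a list of 7 numbers: the finger opening in cm, from 0 to 8.81, then the shift along the tool's x, y, z in cm, then the turn, a rotation vector about the tool's x, y, z in rad. A call has exactly 5 rows; each row shifts and turns the commanded pose from where the row before left it, along the tool's axes as they then stand; what a row does not reach is not made up. A row lasts 1/10 s, in which the tool goes at most 50 mm and 8.59 degrees, less where a joint would pass 70% of its speed; a pose out of reach is approached as far as the arm can. A call is refused whole if a number of a shift passes 5 or a number of a turn 0.15, either way. A call with a gripper value outside its range is refused whole. The fingers move at their own pace and stop on an object; FORCE is the grip in N (left out, the last holds). Time passes only in rows, so rows that do not move let the fingers close, or fill a call up. It gives the time, the measured TCP pose, the force and the opening at its end, in the units of the state.
- ctrl.sense(): the state, without advancing time (a new reading comes with each control period).
- eyes.grab_frame(name): name is "scene" or "top" or "wrist"; returns a dict with "image" (480x640x3 uint8, red, green, blue), "depth" (480x640 float32, m along the optical axis (not along the pixel's ray), 0 where there is no reading), "K" (3x3 intrinsics, pixels), "origin" and "orientation" of the camera in the world; the wrist camera has in their place "mount" (4x4, takes a point from camera to tool coordinates, whose origin is the TCP and whose axes are the flange's). Camera axes: x right, y up, looking along -z (the intrinsics and any distortion apply to the point x, -y, -z); pixel columns grow to the right and rows downward; lengths in m; the calibration is good to about 2 mm. A picture is of the moment at which its call begins: read the wrist's pose just before it.
- close_job(): hands the job in, once; it reports no verdict.
Trained networks look in a picture, given as the dict that the camera call returned (one of the last four; its "shot" number tells which), for a name from the list of things; names that differ only in an ending like _2 or _b are one class to them, and where a whole thing is asked for, a point or a joint stands for the part that bears it (a point fixed in the world has none). Each returns a list of dicts, best first, with "p" (0 to 1); they miss things now and then, are a little off and sometimes report something else, mostly with a low value. They report only what shows in the picture. A call takes as long as a camera call.
- eyes.find_in(picture, name): "bbox" ([centre column, centre row, width, height] in pixels, round what is visible of it).
- eyes.mark_of(picture, name): "centre" ([row, column] in pixels: a listed point, or the origin of a listed thing).
The state is a dict: "time_s": time; "q": joint angles; "qd": joint speeds; "joint_efforts": joint torques, N m; "ee_pos": TCP position; "ee_rot": TCP orientation; "ft_force": force on the tool from outside, world axes, zero at the start; "wrist_torque": the same for the moment, N m; "gripper_width": finger opening in m.
Only numpy, scipy, OpenCV 4.12 (cv2) and the standard library are available. Lean on these libraries where they do the work, as an engineer would, in place of code of your own. Each camera call takes 0.05 s, during which the arm holds its last target. There are 200 camera calls.

TASK

Take the stirrer out of its parking stand and fit it to the drive hub in the mixer bowl: lower its shaft into the hub, turn it until the key drops into the keyway, and keep pushing against the spring inside the hub until the stirrer's collar sits flush on the hub. Finish with the gripper still closed on the stirrer and holding it pressed fully down, so that I can do up the locking screw; do not let go, and leave the spice jar and the measuring cup where they are.

Things in the scene. Friction and masses are not known exactly. Their poses are not given: they have to be found in the camera images.
- stirrer: Loose steel stirrer, 300 g, upright in the stand. Origin: lower tip of its shaft, on the axis; z up the axis, x from the axis toward the key. Shaft 20 mm in diameter, nose tapered over its lowest 6 mm. Key on the +x side from 16 to 36 mm above the tip: 8 mm wide, 6 mm proud, its lowest 3 mm narrowing to 5 mm. The collar's underside is 38 mm above the tip.
- stirrer_grip (a point): Centre of the stirrer's grip, a block 44 mm tall, 22 mm thick along y (two flats for the fingers), 30 mm along x; on the axis 146 mm above the shaft tip. Below it a round finger flange, 40 mm in diameter, whose top is 22 mm below this point. Axes as the stirrer's: x toward the key.
- stirrer_collar (a point): Centre of the underside of the stirrer's collar (38 mm in diameter), axes as the stirrer's; meets hub_mouth when home. Two arms 13 to 27 mm above it: the long one toward +x, right above the key, its blade reaching 80 mm from the axis; the short one toward -x, 59 mm. The thin blades hang to 25 mm below this point.
- stand: Fixed parking stand: round grey foot 100 mm in diameter, 10 mm high, and a steel sleeve (37 mm outside, 23 mm bore), its top 70 mm above the table. Origin: underside centre. An open slot 13 mm wide down the sleeve toward +x takes the key. The stirrer's collar rests on the sleeve, its shaft tip 32 mm above the table. Lift straight up 40 mm or more to clear it.
- mixer: Fixed bench mixer: white housing about 200 x 190 mm with a control nose reaching 131 mm toward -x; on it an open steel bowl, 200 mm in diameter at the rim, 180 mm inside at half height, floor 67 mm and rim 119 mm above the table. Origin: underside, below the bowl's centre. The steel drive hub stands in the middle of the bowl.
- hub_mouth (a point): Centre of the top face of the drive hub (54 mm in diameter, 45 mm tall), 112 mm above the table; z up, x from the axis toward the keyway. Bore 23 mm; keyway 11 mm wide, reaching 18 mm from the axis, full length. It turns only when forced (0.25 N m). Key on the face: shaft tip 16 mm down; home: 38 mm. A screw sticks out to 42 mm on the -y side, 15 mm below the face.
- plunger (a joint): Spring plunger at the bottom of the hub's bore: m pressed down, 0 free. The shaft tip meets it 28 mm below the hub's face (collar 10 mm above the hub); it reads 0.010 when the stirrer is home. The spring pushes back with 4.5 N at first and 9.5 N at home, more than the stirrer's weight: the stirrer stays down only while it is pushed.
- spice_jar_2: Bystander: small round spice jar, 47 mm in diameter, 98 mm tall, upright; origin at the centre of its underside.
- cup: Bystander: small clear measuring cup, 57 mm in diameter, 51 mm tall; origin at the centre of its underside.

How it is judged:
On the way, in this order (a step that is already met when the one before it is completed fails the run):
1. the stirrer is lifted clear of its stand in the gripper (z of stirrer in the frame of stand above 0.072 m and contact force between the fingers and stirrer above 1 N), for 0.1 s.
2. the shaft is in the hub with the key in the keyway (z of stirrer_collar in the frame of hub_mouth below 0.018 m and horizontal distance between stirrer_collar and hub_mouth below 0.005 m and angle between the x axis of stirrer and the x axis of hub_mouth, either way round below 0.25 rad), for 0.1 s.
At the end, for the whole second after the job is handed in: The stirrer's shaft is in the hub with its key in the keyway (within 0.25 rad, axis within 4 mm, upright within 5 degrees), the collar is within 2 mm of the hub's face with the plunger pressed at least 7.5 mm, and the gripper still holds the stirrer (at least 2 N) and keeps it down at rest (z of stirrer_collar in the frame of hub_mouth below 0.002 m and horizontal distance between stirrer_collar and hub_mouth below 0.004 m and angle between the x axis of stirrer and the x axis of hub_mouth, either way round below 0.25 rad and angle between stirrer's own z axis and vertical below 0.09 rad and value of joint plunger above 0.0075 m and contact force between the fingers and stirrer above 2 N and linear speed of stirrer below 0.02 m/s); the arm keeps its last pose, push and grip.
It fails at once if the spice jar or the cup is pushed by more than 30 mm or knocked over (distance of any of spice_jar_2, cup from where it was at the start of the episode above 0.03 m or angle between any of spice_jar_2, cup's own z axis and vertical above 0.5 rad).
It also fails if it takes over 48 s, if anything falls off the work surface, if the arm or the gripper's body presses on something with over 40 N, if the wrist force passes 120 N, or if a joint passes its speed limit or range.

## Working session

There is one attempt and no reset: what is moved stays moved. The work goes in short steps, Python scripts to look and compute and a shell command to move; the robot and the scene stay as the last step left them, time stands still between calls to the robot, and variables do not carry over. Pictures are saved under pics/ and viewed, on a budget of 10 in all, crops included, one or two more only if the job needs it, and the job is handed in when it is done.

```bash
ls; mkdir -p pics; cat > h.py <<'E'
import numpy as np, cv2
from scipy.spatial.transform import Rotation as R
from cell import ctrl, eyes
def pose(f, s=None):
    if 'mount' in f:
        T=np.eye(4); T[:3,:3]=R.from_euler('xyz',s['ee_rot']).as_matrix(); T[:3,3]=s['ee_pos']
        return T@np.array(f['mount'])
    T=np.eye(4); o=np.array(f['orientation']); T[:3,:3]=o if o.shape==(3,3) else R.from_euler('xyz',o).as_matrix(); T[:3,3]=f['origin']; return T
def cloud(f,T):
    K=np.array(f['K']); d=f['depth']; v,u=np.mgrid[:480,:640]
    p=np.stack([(u-K[0,2])/K[0,0]*d,-(v-K[1,2])/K[1,1]*d,-d],-1)
    P=p@T[:3,:3].T+T[:3,3]; P[d<=0]=np.nan; return P
def ray_z(f,T,rc,z):
    K=np.array(f['K']); r,c=rc; d=T[:3,:3]@np.array([(c-K[0,2])/K[0,0],-(r-K[1,2])/K[1,1],-1])
    return T[:3,3]+d*(z-T[2,3])/d[2]
E
python3 - <<'E'
from h import *
s=ctrl.sense(); print(s)
ims=[]
for n in ['scene','top']:
    f=eyes.grab_frame(n); T=pose(f); print(n,{k:v for k,v in f.items() if k not in('image','depth')})
    for nm in ['stirrer','stirrer_grip','stirrer_collar','stand','mixer','hub_mouth','spice_jar_2','cup']:
        try: m=eyes.mark_of(f,nm)[:2]
        except Exception as e: m=e
        z={'stirrer_grip':.178,'stirrer_collar':.07,'hub_mouth':.112,'stirrer':.032}.get(nm,0)
        if isinstance(m,list): print(nm,[(np.round(x['centre']),round(x['p'],2),ray_z(f,T,x['centre'],z).round(3)) for x in m])
        else: print(nm,m)
    cv2.imwrite(f'pics/{n}.png',f['image'][...,::-1])
E
```

```text
pics
{'time_s': 0.0, 'q': array([-1.54741042e+00,  3.13415871e-01,  1.49841132e+00, -2.97554110e-05,
        1.33098416e+00, -2.23402744e-01]), 'qd': array([ 1.29332485e-06, -8.86413570e-04,  2.16795018e-03,  1.04590340e-03,
       -1.50302157e-03,  4.05216020e-04]), 'joint_efforts': array([-1.17968673e-03, -4.02213907e+01, -2.52276492e+01,  6.94457442e-02,
        3.52131331e-02, -8.03984130e-05]), 'ee_pos': array([ 0.12823639, -0.50905777,  0.4041881 ]), 'ee_rot': array([-3.14039783e+00, -2.41825280e-04,  2.46795590e-01]), 'ft_force': array([0.12914593, 0.03141456, 0.42685431]), 'wrist_torque': array([-0.00442874,  0.02569383, -0.01453442]), 'gripper_width': 0.08812324122791981}
scene {'K': array([[506.41793251,   0.        , 309.3336148 ],
       [  0.        , 506.41793251, 239.98436825],
       [  0.        ,   0.        ,   1.        ]]), 'origin': array([-0.02928103,  0.45576642,  0.72529103]), 'orientation': array([ 0.89709992,  0.00923434, -2.25700415]), 'shot': 1}
stirrer [(array([239., 369.]), 0.71, array([ 0.565, -0.193,  0.032]))]
stirrer_grip [(array([185., 377.]), 0.7,
[... 806 characters left out ...]
gin': array([ 0.39410652, -0.01268108,  1.09196268]), 'orientation': array([ 0.16936756, -0.01251733, -1.57272749]), 'shot': 2}
stirrer [(array([244., 409.]), 0.96, array([ 0.562, -0.193,  0.032]))]
stirrer_grip [(array([232., 423.]), 0.79, array([ 0.558, -0.19 ,  0.178])), (array([312., 329.]), 0.36, array([ 0.43 , -0.038,  0.178]))]
stirrer_collar [(array([237., 411.]), 0.76, array([ 0.568, -0.19 ,  0.07 ]))]
stand [(array([246., 409.]), 0.64, array([ 0.563, -0.197,  0.   ]))]
mixer [(array([269., 227.]), 0.93, array([0.519, 0.15 , 0.   ]))]
hub_mouth [(array([258., 214.]), 0.8, array([0.525, 0.156, 0.112]))]
spice_jar_2 [(array([242., 408.]), 0.44, array([ 0.571, -0.196,  0.   ]))]
cup []
```

```bash
python3 -c "
import cv2,numpy as np
a=cv2.imread('pics/scene.png')[130:410,140:500];b=cv2.imread('pics/top.png')[130:410,130:530]
cv2.imwrite('pics/both.png',np.vstack([cv2.resize(a[:,:],(386,300)),cv2.resize(b,(386,300))[:300]]) if 0 else np.hstack([cv2.resize(a,(400,400)),cv2.resize(b,(400,400))]))"
```

```text
(no output)
```

View pics/both.png

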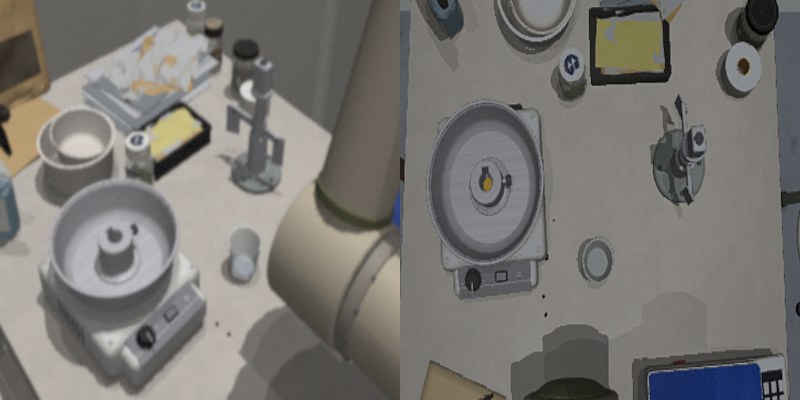

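View pics/top.png

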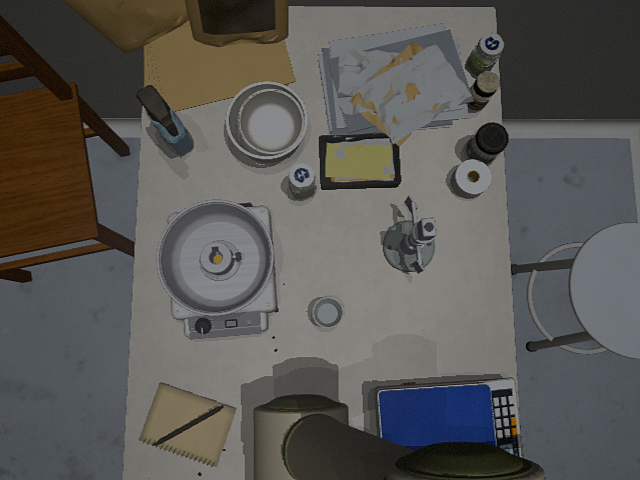

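The top view shows the stirrer at about column 410, row 240, with blades at (409,203) and (418,265). The hub is at (216,258), with the keyway facing up (+x) and the screw to its right. The cup is at (325,312) and the jar at (301,181). I'll get angles from depth.

```bash
python3 - <<'E'
from h import *
c=np.array([.562,-.191])
for n in ['top','scene']:
    f=eyes.grab_frame(n); P=cloud(f,pose(f))
    r=np.hypot(P[...,0]-c[0],P[...,1]-c[1])
    for lo,hi,rm in [(.03,.1,.025),(.14,.21,0)]:
        m=(P[...,2]>lo)&(P[...,2]<hi)&(r<.1)&(r>=rm)
        q=P[m]; print(n,lo,len(q))
        if rm:
            for sg in (1,-1):
                k=q[sg*(q[:,0]-c[0])>0]; d=k[:,:2]-c
                if len(k): rr=np.hypot(*d.T); far=k[rr>np.quantile(rr,.9)]; print('  side',sg,'maxr',np.quantile(rr,.98),'far mean',far.mean(0).round(3),'ang',np.degrees(np.arctan2(*(far.mean(0)[:2]-c)[::-1])).round(1))
        else:
            top=q[q[:,2]>.19]
            if len(top): print('  grip top',q[:,2].max(),top.mean(0), cv2.minAreaRect((top[:,:2]*1000).astype(np.float32)))
    h=np.array([.521,.157]); rh=np.hypot(P[...,0]-h[0],P[...,1]-h[1])
    q=P[(rh<.045)&(P[...,2]>.106)&(P[...,2]<.118)]
    print(n,'hub face',len(q),cv2.minEnclosingCircle((q[:,:2]*1000).astype(np.float32)), np.median(q[:,2]))
    # keyway: lower points within 20mm
    q=P[(rh<.022)&(P[...,2]<.105)]; print(len(q), q.mean(0) if len(q) else '')
E
```

```text
top 0.03 335
  side 1 maxr 0.07693174069231334 far mean [ 0.637 -0.184  0.077] ang 5.5
  side -1 maxr 0.05804935734012248 far mean [ 0.506 -0.204  0.075] ang -167.1
top 0.14 516
  grip top 0.2049637483475878 [ 0.56192254 -0.19473588  0.1997675 ] ((562.5020141601562, -195.39588928222656), (29.883617401123047, 23.342741012573242), 1.8303767442703247)
top hub face 631 ((525.4710693359375, 147.65530395507812), 33.360084533691406) 0.111946504789179
157 [0.52565701 0.15830698 0.08378973]
scene 0.03 542
  side 1 maxr 0.07611102112859196 far mean [ 0.637 -0.183  0.074] ang 6.3
  side -1 maxr 0.059080164599786676 far mean [ 0.505 -0.203  0.072] ang -168.2
scene 0.14 488
  grip top 0.204145709304568 [ 0.55790224 -0.19104899  0.19765927] ((560.2509765625, -193.5950164794922), (29.71750831604004, 23.850666046142578), 1.0150296688079834)
scene hub face 522 ((524.5958862304688, 155.3201141357422), 27.787260055541992) 0.11161627020298714
188 [0.51247021 0.16046752 0.09091687]
```

```bash
python3 -m pendant '[[[8.8,3.2,-3.2,0,0,0,0],[8.8,3.2,-3.2,0,0,0,0],[8.8,3.2,-3.2,0,0,0,0],[8.8,3.2,-3.2,0,0,0,0],[8.8,3.2,-3.2,0,0,0,0]]]' 20
python3 -m pendant '[[[8.8,3.2,-3.2,0,0,0,0],[8.8,3.2,-3.2,0,0,0,0],[8.8,3.2,-3.2,0,0,0,0],[8.8,3.2,-3.2,0,0,0,0],[8.8,3.2,-3.2,0,0,0,0]]]'
python3 -c "
from h import *
f=eyes.grab_frame('wrist');print(np.round(f['mount'],3),f['K'])"
```

```text
time_s: 1.5
ee_pos: [0.2448, -0.3132, 0.4048]
ee_rot: [3.141, -0.0, 0.246]
ft_force: [0.4, -0.5, -0.2]
gripper_width: 0.0883
time_s: 2.0
ee_pos: [0.3608, -0.1188, 0.405]
ee_rot: [3.141, -0.001, 0.247]
ft_force: [0.1, -0.9, -1.0]
gripper_width: 0.088
[[-0.     0.967  0.255  0.066]
 [ 1.     0.    -0.     0.   ]
 [-0.     0.255 -0.967  0.02 ]
 [ 0.     0.     0.     1.   ]] [[407.4874726    0.         317.99641338]
 [  0.         407.4874726  240.98945627]
 [  0.           0.           1.        ]]
```

```bash
python3 -m pendant '[[[8.8,3.3,-3.3,0,0,0,0],[8.8,3.3,-3.3,0,0,0,0],[8.8,3.3,-3.3,0,0,0,0],[8.8,3.3,-3.3,0,0,0,0],[8.8,3.3,-3.3,0,0,0,0]]]'
python3 -m pendant '[[[8.8,3.2,-3.2,0,0,0,0],[8.8,2.8,-3,0,0,0,0],[8.8,0,0,0,0,0,0],[8.8,0,0,0,0,0,0],[8.8,0,0,0,0,0,0]]]'
cat > hub.py <<'E'
from h import *
s=ctrl.sense(); f=eyes.grab_frame('wrist'); T=pose(f,s); P=cloud(f,T)
np.savez('hub.npz',im=f['image'],T=T,P=P,K=f['K'])
for nm in ['hub_mouth','mixer']:
    print(nm,[(np.round(x['centre']),round(x['p'],2),ray_z(f,T,x['centre'],.112 if nm=='hub_mouth' else 0).round(4)) for x in eyes.mark_of(f,nm)[:2]])
m=((P[...,2]>.105)&(P[...,2]<.119)).astype(np.uint8)*255
cv2.imwrite('pics/hubw.png',np.hstack([f['image'][90:390,170:470,::-1],cv2.merge([m]*3)[90:390,170:470]]))
print(s['ee_pos'],s['ee_rot'],s['time_s'])
E
python3 hub.py
```

```text
time_s: 2.55
ee_pos: [0.4807, 0.0817, 0.4048]
ee_rot: [3.141, -0.0, 0.247]
ft_force: [0.3, -0.8, 0.6]
gripper_width: 0.0882
time_s: 3.05
ee_pos: [0.5229, 0.1537, 0.4048]
ee_rot: [3.141, 0.0, 0.246]
ft_force: [-0.5, 0.8, -0.8]
gripper_width: 0.0878
hub_mouth [(array([226., 320.]), 0.8, array([0.527 , 0.1529, 0.112 ]))]
mixer [(array([202., 314.]), 0.98, array([0.5243, 0.1569, 0.    ]))]
[0.52285516 0.15366083 0.40477105] [3.14145463e+00 2.72903550e-04 2.45956220e-01] 3.05
```

View pics/hubw.png

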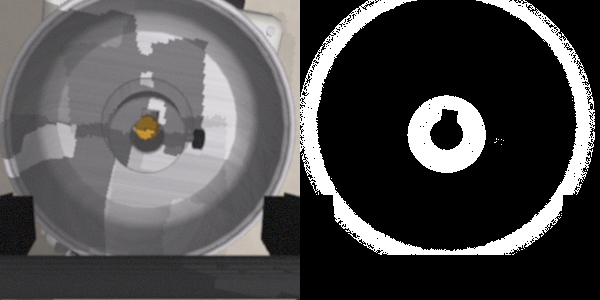

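The mask on the right shows the hub face ring clearly, centred at about (447,134) with the keyway pointing up to (450,112). I'll fit it in world coordinates.

```bash
cat > hubfit.py <<'E'
import numpy as np
from scipy.optimize import minimize
def fit(P,h):
    q=P[np.isfinite(P[...,2])]; r=np.hypot(*(q[:,:2]-h).T)
    q=q[(r<.034)&(q[:,2]>.107)&(q[:,2]<.118)]
    n=q[:,:2]
    res=.001; g=np.mgrid[-.034:.034:.001,-.034:.034:.001].reshape(2,-1).T+h
    from scipy.spatial import cKDTree
    occ=cKDTree(n).query(g)[0]<.0009
    def model(x):
        d=g-x[:2]; c,s=np.cos(x[2]),np.sin(x[2]); u=d[:,0]*c+d[:,1]*s; v=-d[:,0]*s+d[:,1]*c; R=np.hypot(u,v)
        sg=lambda t:1/(1+np.exp(-t/.0006))
        return sg(.027-R)*(1-np.maximum(sg(.0115-R),sg(u)*sg(.018-u)*sg(.0055-abs(v))))
    best=min((minimize(lambda x:((model(x)-occ)**2).sum(),[*n.mean(0),a],method='Nelder-Mead',options=dict(initial_simplex=np.array([[*n.mean(0),a]]*4)+np.vstack([np.zeros(3),np.diag([.002,.002,.15])]))) for a in np.arange(-1,1.01,.25)),key=lambda r:r.fun)
    return best.x,best.fun,np.median(q[:,2]),len(q)
if __name__=='__main__':
    d=np.load('hub.npz'); print(fit(d['P'],np.array([.525,.155])))
E
python3 hubfit.py
```

```text
(array([0.52711406, 0.15553945, 0.09590162]), np.float64(100.6180736034587), np.float64(0.11202386493229372), 3770)
```

```bash
python3 -m pendant '[[[8.8,-0.6,4.35,0,0,0,0],[8.8,-0.6,4.35,0,0,0,0],[8.8,-0.6,4.35,0,0,0,0],[8.8,-0.6,4.35,0,0,0,0],[8.8,-0.6,4.35,0,0,0,0]]]'
python3 -m pendant '[[[8.8,-0.6,4.35,0,0,0,0],[8.8,-0.6,4.35,0,0,0,0],[8.8,-0.6,4.25,0,0,0,0],[8.8,0,0,0,0,0,0.11],[8.8,0,0,0,0,0,0]]]'
cat > st.py <<'E'
from h import *
s=ctrl.sense(); f=eyes.grab_frame('wrist'); T=pose(f,s); P=cloud(f,T)
for nm,z in [('stirrer_grip',.178),('stirrer',.032)]:
    print(nm,[(np.round(x['centre']),round(x['p'],2),ray_z(f,T,x['centre'],z).round(4)) for x in eyes.mark_of(f,nm)[:2]])
print(s['ee_pos'],s['ee_rot'],s['time_s'])
c=np.array([.562,-.194]); q=P[np.isfinite(P[...,2])]; r=np.hypot(*(q[:,:2]-c).T)
t=q[(r<.03)&(q[:,2]>.195)&(q[:,2]<.206)]; print('top',len(t),np.median(t[:,2]),cv2.minAreaRect((t[:,:2]*1000).astype(np.float32)))
a=q[(r<.095)&(r>.026)&(q[:,2]>.04)&(q[:,2]<.1)]
L=a[a[:,0]>c[0]+.03].mean(0); S=a[a[:,0]<c[0]-.03]; print(len(a),L,S.mean(0) if len(S) else '')
if len(S): d=L-S.mean(0); print('yaw',np.arctan2(d[1],d[0]))
l=cv2.fitLine(a[:,:2].astype(np.float32),cv2.DIST_HUBER,0,.001,.001).ravel(); print('line',l,np.arctan(l[1]/l[0]))
cv2.imwrite('pics/st.png',f['image'][...,::-1])
E
python3 st.py
```

```text
time_s: 3.7
ee_pos: [0.5466, -0.0661, 0.4051]
ee_rot: [3.141, -0.0, 0.246]
ft_force: [1.0, 0.3, 0.6]
gripper_width: 0.0876
time_s: 4.2
ee_pos: [0.5608, -0.1952, 0.4046]
ee_rot: [-3.141, 0.0, 0.133]
ft_force: [0.5, 0.3, -0.6]
gripper_width: 0.0876
stirrer_grip [(array([257., 317.]), 0.61, array([ 0.563 , -0.1946,  0.178 ]))]
stirrer [(array([211., 318.]), 0.87, array([ 0.5603, -0.1956,  0.032 ]))]
[ 0.56077444 -0.19521354  0.40462741] [-3.14135824e+00  1.32798914e-04  1.33071584e-01] 4.2
top 2655 0.20011178285358608 ((563.279541015625, -194.52378845214844), (29.989023208618164, 21.978776931762695), 5.321934223175049)
787 [ 0.61556697 -0.18996938  0.09626262] [ 0.50629399 -0.20320038  0.09713555]
yaw 0.12049555001489322
line [ 0.9906547   0.13639395  0.6121326  -0.19021459] 0.13682042
```

View pics/st.png

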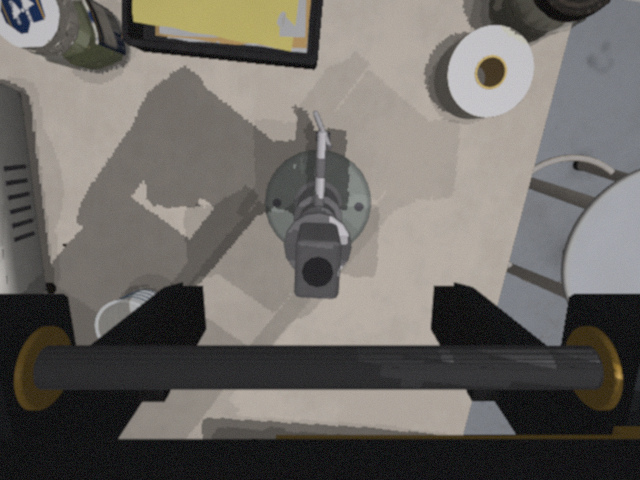

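The stirrer grip, at about column 317, row 265, is centred between the open fingers. Next I descend and grasp.

```bash
python3 -m pendant '[[[8.8,0.25,-0.05,2,0,0,0.02],[8.8,0,0,2,0,0,0],[8.8,0,0,2,0,0,0],[8.8,0,0,1.5,0,0,0],[8.8,0,0,0.5,0,0,0]]]' 45
python3 -m pendant '[[[0,0,0,0,0,0,0],[0,0,0,0,0,0,0],[0,0,0,0,0,0,0],[0,0,0,0,0,0,0],[0,0,0,0,0,0,0]]]' 45
python3 -m pendant '[[[0,0,0,0,0,0,0],[0,0,0,0,0,0,0],[0,0,0,0,0,0,0],[0,0,0,0,0,0,0],[0,0,0,0,0,0,0]]]'
```

```text
time_s: 4.85
ee_pos: [0.5636, -0.192, 0.3235]
ee_rot: [-3.14, 0.002, 0.119]
ft_force: [-0.7, 0.6, -1.4]
gripper_width: 0.088
time_s: 5.35
ee_pos: [0.5638, -0.1929, 0.3251]
ee_rot: [3.141, -0.0, 0.117]
ft_force: [-0.8, 0.2, -0.1]
gripper_width: 0.05
time_s: 5.85
ee_pos: [0.5637, -0.193, 0.3247]
ee_rot: [3.141, 0.0, 0.117]
ft_force: [0.5, -0.7, -0.4]
gripper_width: 0.0218
```

```bash
python3 -m pendant '[[[0,0,0,0,0,0,0],[0,0,0,-1,0,0,0],[0,0,0,-2,0,0,0],[0,0,0,-2,0,0,0],[0,0,0,-2,0,0,0]]]'
python3 -m pendant '[[[0,0,0,-2,0,0,0],[0,0,0,-2,0,0,0],[0,0,0,-1.5,0,0,0],[0,0,0,0,0,0,0],[0,0,0,0,0,0,0]]]'
python3 - <<'E'
from h import *
s=ctrl.sense(); print(s['ee_pos'],s['ee_rot'],s['q'],s['ft_force'])
im=[]
for n in ['scene','top']:
    f=eyes.grab_frame(n); T=pose(f)
    for nm in ['stirrer','stirrer_grip','stirrer_collar']:
        dz={'stirrer_grip':.146,'stirrer_collar':.038,'stirrer':0}[nm]
        print(n,nm,[(np.round(x['centre']),round(x['p'],2),ray_z(f,T,x['centre'],.032+dz+s['ee_pos'][2]-.3247).round(4)) for x in eyes.mark_of(f,nm)[:1]])
    P=cloud(f,T); c=s['ee_pos'][:2]; r=np.hypot(P[...,0]-c[0],P[...,1]-c[1])
    q=P[(r<.1)&(r>.03)&(P[...,2]>.15)&(P[...,2]<.225)]
    l=cv2.fitLine(q[:,:2].astype(np.float32),cv2.DIST_HUBER,0,.001,.001).ravel()
    L=q[q[:,0]>c[0]]; S=q[q[:,0]<c[0]]; print(len(L),len(S),L.mean(0),S.mean(0),np.arctan(l[1]/l[0]),q[:,2].min(),q[:,2].max())
    im.append(f['image'][100:350,300:520,::-1])
cv2.imwrite('pics/lift.png',np.hstack(im))
E
```

```text
time_s: 6.35
ee_pos: [0.5636, -0.1928, 0.3958]
ee_rot: [-3.141, 0.0, 0.117]
ft_force: [0.2, 0.1, -2.7]
gripper_width: 0.0216
time_s: 6.85
ee_pos: [0.5636, -0.1928, 0.4493]
ee_rot: [-3.141, 0.001, 0.117]
ft_force: [-0.5, 0.4, -3.8]
gripper_width: 0.0216
[ 0.56363778 -0.19282847  0.44926687] [-3.14106272e+00  6.11370298e-04  1.16843786e-01] [-5.26131625e-01  4.48553379e-01  1.18953755e+00  5.76799272e-05
  1.50430875e+00  9.27817223e-01] [-0.45892665  0.40980597 -3.81763696]
scene stirrer []
scene stirrer_grip [(array([296., 239.]), 0.17, array([0.3542, 0.2532, 0.3026]))]
scene stirrer_collar []
16 0 [ 0.63669483 -0.1804083   0.18045069] [nan nan nan] 0.06414052 0.17083485867558545 0.1919282353727212
top stirrer []
top stirrer_grip []
top stirrer_collar []<stdin>:12: RuntimeWarning: Mean of empty slice.
  ret = um.true_divide(
Traceback (most recent call last):
cv2.error: OpenCV(4.12.0) /io/opencv/modules/imgproc/src/linefit.cpp:50: error: (-215:Assertion failed) count > 0 in function 'fitLine2D_wods'
```

```bash
python3 -m pendant '[[[0,0.05,-3,0,0,0,0],[0,0.05,-4,0,0,0,0],[0,0.05,-4,0,0,0,0],[0,0.05,-4,0,0,0,0],[0,0.05,-4,0,0,0,0]]]'
python3 -m pendant '[[[0,0.05,-4,0,0,0,0],[0,0.05,-4,0,0,0,0],[0,0.05,-4,0,0,0,0],[0,0.05,-4,0,0,0,0.02],[0,0,0,0,0,0,0]]]'
python3 - <<'E'
from h import *
import hubfit
s=ctrl.sense(); f=eyes.grab_frame('wrist'); T=pose(f,s); P=cloud(f,T)
print(s['ee_pos'],s['ee_rot'],s['time_s'])
try: print(hubfit.fit(P,np.array([.527,.1555])))
except Exception as e: print(e)
Q=(P-s['ee_pos'])@R.from_euler('xyz',s['ee_rot']).as_matrix()
for lo,hi in [(.12,.165),(.167,.19),(.21,.25),(.25,.27)]:
    m=(Q[...,2]>lo)&(Q[...,2]<hi)&(abs(Q[...,1])<.06)&(abs(Q[...,0])<.1)
    q=Q[m]; print(lo,hi,len(q), np.quantile(q,[.02,.5,.98],axis=0).round(4).tolist() if len(q) else '')
cv2.imwrite('pics/held.png',f['image'][...,::-1])
E
```

```text
time_s: 7.75
ee_pos: [0.5436, -0.0024, 0.4498]
ee_rot: [3.142, -0.0, 0.117]
ft_force: [0.0, 0.5, -2.6]
gripper_width: 0.0214
time_s: 8.25
ee_pos: [0.5265, 0.159, 0.4498]
ee_rot: [-3.14, -0.0, 0.101]
ft_force: [0.3, -1.2, -3.0]
gripper_width: 0.0212
[0.52647203 0.1589799  0.44977748] [-3.14035169e+00 -5.41204447e-05  1.01117810e-01] 8.25
(array([0.52822934, 0.15566221, 0.19446127]), np.float64(737.5845610638974), np.float64(0.11200171932066016), 1575)
0.12 0.165 12146 [[-0.0132, -0.0237, 0.1206], [0.0107, 0.0, 0.1306], [0.0144, 0.0239, 0.1627]]
0.167 0.19 1249 [[0.0091, -0.0153, 0.1674], [0.0147, -0.0001, 0.1688], [0.0187, 0.0155, 0.1725]]
0.21 0.25 3589 [[-0.0026, -0.0159, 0.2145], [0.0145, 0.0009, 0.228], [0.0733, 0.0172, 0.2477]]
0.25 0.27 44 [[0.006, -0.0162, 0.2502], [0.0146, -0.004, 0.2517], [0.017, 0.0181, 0.2537]]
```

View pics/held.png

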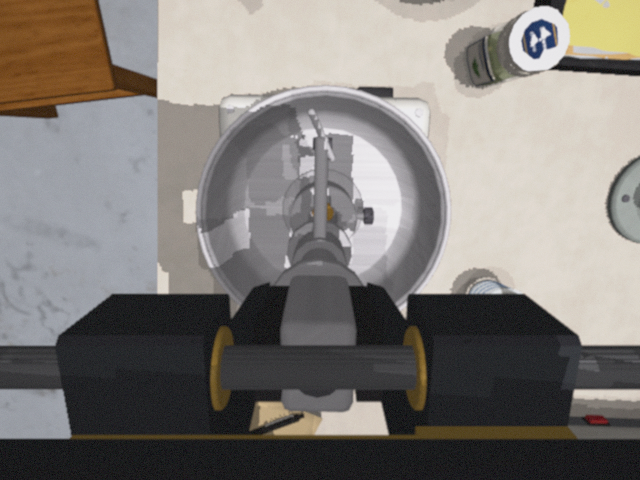

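The arm lies at column 320, in line with the tool, so the grip is centred. The hub is at about (325,210), directly under the shaft. I'll correct 3 mm in y, then descend in stages.

```bash
python3 -m pendant '[[[0,0.05,0.3,0,0,0,0],[0,0,0,1.5,0,0,0],[0,0,0,1.5,0,0,0],[0,0,0,1,0,0,0],[0,0,0,0,0,0,0]]]'
python3 -m pendant '[[[0,0,0,0.4,0,0,0],[0,0,0,0.4,0,0,0],[0,0,0,0.4,0,0,0],[0,0,0,0,0,0,0],[0,0,0,0,0,0,0]]]'
```

```text
time_s: 8.8
ee_pos: [0.5284, 0.1513, 0.4085]
ee_rot: [3.142, 0.003, 0.095]
ft_force: [-0.1, 0.1, -3.2]
gripper_width: 0.0211
time_s: 9.3
ee_pos: [0.5281, 0.1527, 0.3982]
ee_rot: [-3.14, -0.001, 0.097]
ft_force: [-0.1, 4.0, 1.4]
gripper_width: 0.0219
```

```bash
python3 -m pendant '[[[0,-0.05,-0.15,0,0,0,0],[0,-0.05,-0.15,0,0,0,0],[0,0,0,0,0,0,0],[0,0,0,0,0,0,0],[0,0,0,0,0,0,0]]]'
python3 -m pendant '[[[0,0,0,0.4,0,0,0],[0,0,0,0.2,0,0,0],[0,0,0,0,0,0,0],[0,0,0,0,0,0,0],[0,0,0,0,0,0,0]]]'
```

```text
time_s: 9.8
ee_pos: [0.5269, 0.1551, 0.3975]
ee_rot: [3.141, 0.001, 0.097]
ft_force: [1.0, 0.7, -2.7]
gripper_width: 0.0215
time_s: 10.3
ee_pos: [0.5269, 0.1552, 0.3917]
ee_rot: [3.142, 0.0, 0.097]
ft_force: [0.6, 0.9, -3.2]
gripper_width: 0.0217
```

```bash
python3 -m pendant '[[[0,0,0,0.2,0,0,0],[0,0,0,0.2,0,0,0],[0,0,0,0.2,0,0,0],[0,0,0,0.2,0,0,0],[0,0,0,0,0,0,0]]]'
```

```text
time_s: 10.8
ee_pos: [0.5269, 0.1552, 0.3834]
ee_rot: [-3.142, 0.001, 0.097]
ft_force: [0.2, 1.2, -2.8]
gripper_width: 0.0217
```

No resistance 5 mm below the key-contact height, so the key has dropped in without a search. I'll keep pressing against the spring.

```bash
python3 -m pendant '[[[0,0,0,0.25,0,0,0],[0,0,0,0.25,0,0,0],[0,0,0,0.25,0,0,0],[0,0,0,0.2,0,0,0],[0,0,0,0,0,0,0]]]'
python3 -m pendant '[[[0,0,0,0.2,0,0,0],[0,0,0,0.2,0,0,0],[0,0,0,0.2,0,0,0],[0,0,0,0,0,0,0],[0,0,0,0,0,0,0]]]'
```

```text
time_s: 11.3
ee_pos: [0.527, 0.1552, 0.3745]
ee_rot: [-3.142, -0.001, 0.097]
ft_force: [-0.6, -1.8, 2.6]
gripper_width: 0.0216
time_s: 11.8
ee_pos: [0.527, 0.1552, 0.3685]
ee_rot: [3.142, -0.001, 0.097]
ft_force: [-1.1, 0.8, 5.3]
gripper_width: 0.0215
```

```bash
python3 -m pendant '[[[0,0,0,0.1,0,0,0],[0,0,0,0.1,0,0,0],[0,0,0,0.1,0,0,0],[0,0,0,0,0,0,0],[0,0,0,0,0,0,0]]]'
```

```text
time_s: 12.3
ee_pos: [0.527, 0.1552, 0.3666]
ee_rot: [3.142, -0.002, 0.097]
ft_force: [-2.6, 0.0, 12.3]
gripper_width: 0.0221
```

```bash
python3 -m pendant '[[[0,0,0,0.05,0,0,0],[0,0,0,0.05,0,0,0],[0,0,0,0,0,0,0],[0,0,0,0,0,0,0],[0,0,0,0,0,0,0]]]'
python3 - <<'E'
from h import *
s=ctrl.sense(); print(s['ee_pos'],s['ee_rot'],s['ft_force'],s['gripper_width'])
f=eyes.grab_frame('wrist'); T=pose(f,s); P=cloud(f,T); g=eyes.grab_frame('scene')
Q=(P-s['ee_pos'])@R.from_euler('xyz',s['ee_rot']).as_matrix()
for lo,hi in [(.10,.15),(.167,.19),(.2,.25)]:
    q=Q[(Q[...,2]>lo)&(Q[...,2]<hi)&(abs(Q[...,1])<.04)&(abs(Q[...,0])<.1)]; print(lo,len(q),np.quantile(q,[.02,.5,.98],axis=0).round(4).tolist())
r=np.hypot(P[...,0]-.527,P[...,1]-.1555); q=P[(r>.0205)&(r<.0265)&(P[...,2]>.1)&(P[...,2]<.125)]; print('face',len(q),np.median(q[:,2]) if len(q) else '')
a=f['image'][60:360,170:470,::-1]; b=cv2.resize(g['image'][190:340,170:320,::-1],(300,300)); cv2.imwrite('pics/end.png',cv2.resize(np.hstack([a,b]),(800,400)))
E
```

```text
time_s: 12.8
ee_pos: [0.527, 0.1552, 0.3665]
ee_rot: [3.141, -0.003, 0.097]
ft_force: [-4.5, -0.6, 18.8]
gripper_width: 0.0217
[0.52697355 0.15518981 0.36654019] [ 3.14145826 -0.00333841  0.09691608] [-4.54261581 -0.63824824 18.80442172] 0.021716553458173676
0.1 11567 [[-0.0131, -0.0236, 0.1027], [0.0099, -0.0, 0.1256], [0.0144, 0.0238, 0.1487]]
0.167 1226 [[0.0091, -0.0152, 0.1674], [0.0146, 0.0003, 0.1688], [0.0186, 0.0154, 0.1725]]
0.2 5099 [[-0.0022, -0.0349, 0.2138], [0.0386, 0.0009, 0.2303], [0.0975, 0.0348, 0.2496]]
face 1527 0.11209981935701291
```

View pics/end.png

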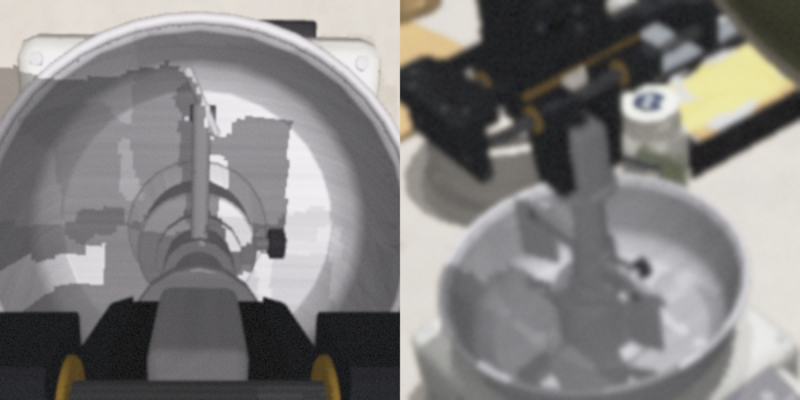

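The wrist view (left) and scene view (right) show the stirrer upright in the hub. The arm is over the keyway (column ~200), and the screw at about (275,240) is clear. The arm has hit a hard stop at the predicted home height. One hold check, then I hand in.

```bash
python3 -m pendant '[[[0,0,0,0,0,0,0],[0,0,0,0,0,0,0],[0,0,0,0,0,0,0],[0,0,0,0,0,0,0],[0,0,0,0,0,0,0]]]' && python3 -c "
from cell import close_job
print(close_job())"
```

```text
time_s: 13.4
ee_pos: [0.527, 0.1552, 0.3665]
ee_rot: [3.141, -0.003, 0.097]
ft_force: [-4.7, -0.5, 18.4]
gripper_width: 0.0217
the job is handed in; nothing more can be done
None
```

The stirrer is fitted to the drive hub and held pressed fully down, with the gripper still closed on it at a 45 N grip setting. I handed the job in at about 13.4 s; no verdict came back.

- **Fit:** The key dropped into the keyway without any turning search, because I had matched the hub's measured angle (0.096 rad; the tool was at 0.097 rad) before lowering.
- **Pressed home:** The arm came to a hard stop with the TCP at 0.3665 m; I expected 0.3667 m. The wrist reads 18.4 N upward. With the stirrer's weight that makes about 21 N of push, well above the spring's 9.5 N.
- **Grip and position:** I saw no slip in the grip. The tool is within 0.5 mm of the measured hub axis and within 0.2 degrees of vertical.
- **Bystanders:** I did not touch the spice jar or the cup on any move, but I did not measure their positions again at the end.

**Checks that failed or disagreed:**
- After the lift, the fixed cameras could not detect the stirrer, so I relied on the wrist force and camera instead.
- A repeat hub fit with the stirrer blocking the view gave 0.19 rad; I discarded it.
- On first entry the nose touched the hub edge (about 4 N) because I was 3 mm off in y; I corrected that before lowering further.
- A sideways force of about 4.7 N remains at home.
- I could not read the plunger directly; that it is fully pressed is inferred from the height and force.

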